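# Stow the balm tin behind the sprung flap

### The job

Put the little round tin away in the kit tray without picking it up: swing the tray's self-closing flap inwards with one finger and, while that finger keeps the flap open, push the tin in through the doorway with the other finger. Do not shove the flap open with the tin and do not lift or tip the tin. Finish with the tin standing inside the tray, the flap swung shut behind it, and the mug, kettlebell, carabiner and hex key left where they are.

Things in the scene. Friction and masses are not known exactly. Their poses are not given: they have to be found in the camera images.
- tray: Fixed open-topped dark steel kit tray with a loading apron, 400 by 150 mm. Origin: on the bench under the middle of the doorway. Its x axis points straight in through the doorway (pushing direction, roughly to the robot's left), y across (roughly towards the robot), z up. Floor: flat slab, top at z = 6 mm, from x = -160 (apron's open end) to 240 mm, no sill. Nothing covers the tray from above.
- guide_wall (a point): Point on the tray's guide wall: on its inner face, at floor level, beside the doorway (tray x = 0, y = +65 mm, z = 6 mm). This straight wall runs the full length of apron and tray (x = -160 to 240 mm), its top 37 mm above the bench; axes as the tray's.
- hinge (a point): Point on the flap's upright hinge line, at floor level (tray x = 0, y = -66 mm, z = 6 mm); axes as the tray's. A hinge post 8 mm thick, 38 mm high, stands 8 mm outside it. The tray's second wall (inner face at tray y = -73 mm, top at 37 mm) runs inwards from here to the back wall (inner face at x = 236 mm); on the apron, x below 0, this side is open.
- flap (a joint): Flap angle: 0 shut (across the doorway, in the tray's plane x = 0), growing as it swings inwards to its stop at 1.55 rad; it opens only inwards. Upright steel plate 3 mm thick, 10 to 36 mm above the bench, 126 mm wide from the hinge line (free edge at tray y = +60 mm when shut). A spring always closes it: 0.20 N m shut, 0.35 N m wide open; let go, it shuts within a second.
- flap_edge (a point): Middle of the flap's free upright edge, 126 mm from the hinge line, 23 mm above the bench; it moves with the flap.
- tin: Loose round flat metal tin, standing upright, 48 mm in diameter, 28 mm high, 0.08 to 0.17 kg, on the tray's apron in front of the flap, 0 to 25 mm from the guide wall. It slides easily on the tray's floor and walls (friction about 0.25). Origin: centre of its underside; z up along its axis.
- mug: White ceramic mug standing on the bench, 82 mm across, 95 mm high, origin under its centre; not part of the work.
- kettlebell: Small green vinyl kettlebell standing on the bench, 88 mm across, 124 mm high, origin under its centre; not part of the work.
- carabiner: Aluminium carabiner lying on the bench, about 105 by 55 mm, 12 mm thick, origin under its middle; not part of the work.
- hex_key: Steel L-shaped hex key lying on the bench, about 115 by 38 mm, 8 mm thick, origin near its middle; not part of the work.
There are look-alikes about, which are no part of the job. There is more than one size of the tin; the one meant has the size given above.

How it is judged:
On the way, in this order (a step that is already met when the one before it is completed fails the run):
1. a finger swings the flap open while the tin is still outside the doorway (value of joint flap above 0.3 rad and contact force between the fingers and flap above 0.2 N and x of tin in the frame of tray below 0 m), for 0.1 s.
2. the tin is past the doorway while a finger still keeps the flap open (x of tin in the frame of tray above 0.024 m and value of joint flap above 0.5 rad and contact force between the fingers and flap above 0.2 N), for 0.1 s.
At the end, for the whole second after the job is handed in: The tin stands upright (within 0.15 rad) at rest on the tray's floor, wholly inside the doorway, the flap is shut (under 0.06 rad), and the mug, kettlebell, carabiner and hex key are within 20 mm of where they were (x of tin in the frame of tray between 0.025 and 0.236 m and y of tin in the frame of tray between -0.073 and 0.065 m and z of tin in the frame of tray below 0.01 m and angle between tin's own z axis and vertical below 0.15 rad and linear speed of tin below 0.02 m/s and value of joint flap below 0.06 rad and distance of each of mug, kettlebell, carabiner, hex_key from where it was at the start of the episode below 0.02 m); the robot touches nothing.
It fails at once if the tin pushes against the flap (over 1 N) on its way in (contact force between tin and flap above 1 N and x of tin in the frame of tray below 0.03 m).
It fails at once if the tin is lifted more than 8 mm off the tray's floor (z of tin in the frame of tray above 0.014 m).
It fails at once if the tin is tipped over 0.35 rad (angle between tin's own z axis and vertical above 0.35 rad).
It fails at once if a bystander is pushed more than 20 mm (distance of any of mug, kettlebell, carabiner, hex_key from where it was at the start of the episode above 0.02 m).
It also fails if it takes over 48 s, if anything falls off the work surface, if the arm or the gripper's body presses on something with over 40 N, if the wrist force passes 120 N, or if a joint passes its speed limit or range.

### The arm

A 7-joint arm with a two-finger parallel gripper is mounted at the origin on the work surface. World frame = base frame: x ahead of the robot, y to its left, z up, the work surface at z = 0. Lengths are in m, angles in rad, forces in N, time in s.
With the tool pointing down it reaches from about 0.4 to 0.85 m from the base axis. Payload 4.5 kg.
Tool frame: the origin (TCP) lies at the very end of the fingers, on their centre line; the grasp point (between the pads) lies 19 mm behind it; z points along the fingers, y is the line along which they close (so a half turn about z gives the same grasp; the last joint's range is limited). The gripper opens to 88 mm and grips with 3 to 60 N. Pads are 18 mm wide; open, the fingers measure 123 mm over their backs; the gripper's body (75 mm by 187 mm) begins 45 mm behind the grasp point.
Start: joints at [-1.226, 0.689, -0.195, 1.565, 0.157, 0.902, -0.215], TCP at [0.191, 0.595, 0.239] pointing down, gripper open.
Joint ranges: [-3.01, 3.01], [-0.46, 2.08], [-1.47, 1.51], [0.13, 2.56], [-1, 4.14], [0.04, 2.09], [-2.66, 2.66]. Speed limits (rad/s): [2.57, 2.57, 3.14, 3.14, 3.14, 3.14, 3.14].

### API

Orientations are given as a rotation vector (axis times angle).
In Python, from cell import bot gives the robot as it stands.
- The arm moves only by the tool servo_tool, never from a script. Its argument "increments" is a list of rows, each a list of 3 entries, a list of its own where there are three numbers: the shift along the tool's x, y, z in mm, then the turn, a rotation vector about the tool's x, y, z in degrees, then the finger opening in mm, from 0 to 88.1. In form: [[[x, y, z], [rx, ry, rz], claw], ...]. A call has 1 to 10 rows; each row shifts and turns the commanded pose from where the row before left it, along the tool's axes as they then stand; what a row does not reach is not made up. A row lasts 1/12 s, in which the tool goes at most 41.7 mm and 7.16 degrees, less where a joint would pass 70% of its speed; a pose out of reach is approached as far as the arm can. A call with a gripper value outside its range is refused whole. The fingers move at their own pace and stop on an object; "squeeze" is the grip in N (left out, the last holds). Time passes only in rows, so rows that do not move let the fingers close. It gives the time, the measured TCP pose, the force, the opening and the grip force at its end, in the units of the state.
- bot.get_state(): the state, without advancing time (a new reading comes with each control period).
- bot.read_camera(name): name is "scene" or "top" or "wrist"; returns the picture (384x512x3 uint8, red, green, blue); there is no depth.
- bot.calibration(name): a dict with "vertical_fov" (degrees; the focal length in pixels is half the picture's height over the tangent of half this angle, whatever the lens; pixels are square), "cx", "cy" (the principal point, pixels), "R" (3x3) and "t" (3): a world point X has camera coordinates R X + t. Camera axes: x right, y down, z forward; pixel columns grow to the right and rows downward; lengths in m; the calibration is good to about 2 mm. The wrist camera is an equidistant fisheye: a pixel r from the principal point sees the ray r / f radians off the axis. A picture is of the moment at which its call begins: read the wrist's pose just before it. calibration takes no time and is no camera call; for the wrist camera it gives the pose at the moment of the call.
- bot.close_job(): hands the job in; it is judged then, once.
The state is a dict: "time_s": time; "q": joint angles; "dq": joint speeds; "tau": joint torques, N m; "ee_pos": TCP position; "eef_rot": TCP orientation; "ft_force": force on the tool from outside, world axes, zero at the start; "torque": the same for the moment, N m; "gripper_width": finger opening in m; "grip_force": force on a finger pad.
Only numpy, scipy, OpenCV 4.12 (cv2) and the standard library are available. Lean on these libraries where they do the work, as an engineer would, in place of code of your own. Each camera call takes 0.05 s, during which the arm holds its last target. There are 200 camera calls.

## Working session

There is one attempt and no reset: what is moved stays moved. The work goes in short steps, Python scripts to look and compute and a tool call to move; the robot and the scene stay as the last step left them, time stands still between calls to the robot, and variables do not carry over. Pictures are saved under pics/ and viewed, at most 10 in all, crops included, and the job is handed in when it is done.

Besides the shell and the picture viewer there is one more tool, called after "Call:" as name(argument=value, ...) on one line, values as JSON. servo_tool: Moves the arm, as the interface text tells. Its arguments: {"type":"object","properties":{"increments":{"type":"array","items":{"type":"array"}},"squeeze":{"type":"number"}},"required":["increments"]}

```bash
mkdir -p pics; python3 - <<'E'
from cell import bot
import cv2
for n in ["scene","top"]:
    im=bot.read_camera(n); cv2.imwrite(f"pics/{n}0.png",im[...,::-1])
    c=bot.calibration(n); print(n,c)
s=bot.get_state(); print(s)
E
```

```text
scene {'vertical_fov': 50.075745012675384, 'cx': 263.8466111719813, 'cy': 186.1784988155894, 'R': array([[ 0.35461644,  0.93481296, -0.01928486],
       [ 0.53857076, -0.22107716, -0.81305992],
       [-0.76432239,  0.27793815, -0.58186052]]), 't': array([-0.27312073, -0.24725614,  1.40510252])}
top {'vertical_fov': 48.97626795304132, 'cx': 250.7103317362267, 'cy': 193.50109349397945, 'R': array([[ 0.02077602, -0.99974765, -0.00854353],
       [-0.99250096, -0.01959434, -0.12065616],
       [ 0.12045831,  0.01098621, -0.99265759]]), 't': array([0.0771573 , 0.54737822, 1.17111962])}
{'time_s': 0.1, 'q': array([-1.22620925,  0.68987042, -0.19454066,  1.56621373,  0.15731911,
        0.90249033, -0.21509862]), 'dq': array([-4.94058054e-04, -4.22601546e-03,  6.04230721e-04, -3.27392869e-03,
       -6.10028490e-04,  2.11142455e-04,  7.40860888e-05]), 'tau': array([-3.08452421e-03, -5.28516698e+01, -1.27197560e+00, -1.53840709e+01,
       -5.26754244e-02,  1.93282431e-03,  5.23733104e-05]), 'ee_pos': array([0.19099656, 0.59452489, 0.23801629]), 'eef_rot': array([-4.86042340e-01, -3.10363615e+00,  2.48619571e-03]), 'ft_force': array([-0.80053085, -0.30307208,  0.23815912]), 'torque': array([ 0.00419704, -0.00718408,  0.00724496]), 'grip_force': 0.0, 'gripper_width': 0.08808102191899403}
```

View pics/scene0.png

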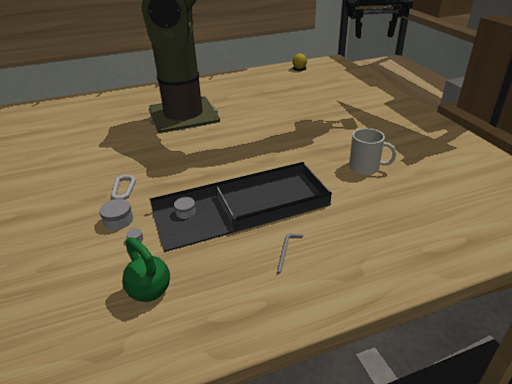

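View pics/top0.png

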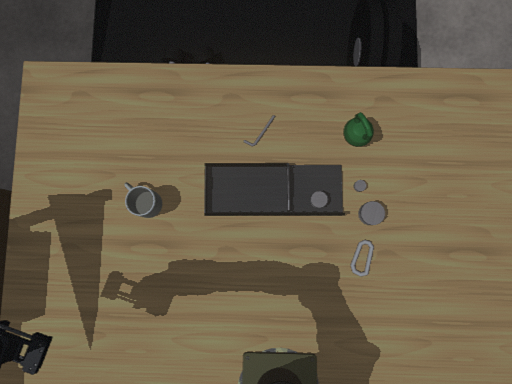

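The scene shows three candidates for the tin. In the top view these are the one on the apron (319,199), a large one beside the tray (373,212) and a small one (361,186). By the description I take (319,199), on the apron next to the guide wall (row about 214). I'll check it in a close crop.

```bash
python3 - <<'E'
import cv2
im=cv2.imread("pics/top0.png")[150:230,195:395]
im=cv2.convertScaleAbs(im,alpha=1.8,beta=10)
cv2.imwrite("pics/topcrop.png",cv2.resize(im,None,fx=4,fy=4,interpolation=cv2.INTER_CUBIC))
E
```

```text
(no output)
```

View pics/topcrop.png

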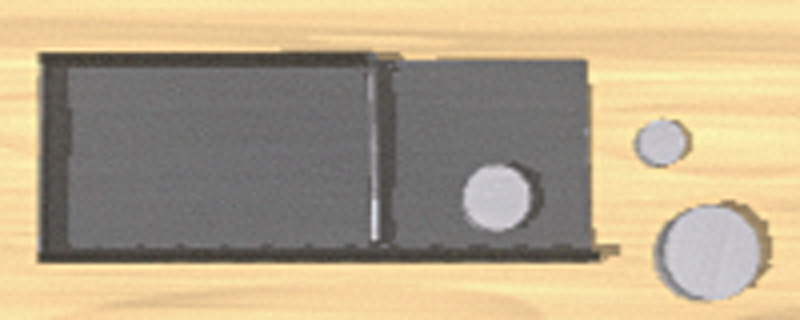

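The crop shows the tin, the mid-sized one on the apron, with its top centred at crop (498,197). The flap runs from (373,62) to (376,241), and the tray corners are visible. Next I fit the tray pose.

```bash
cat > h.py <<'E'
import numpy as np, cv2
from scipy.optimize import least_squares
from scipy.spatial.transform import Rotation as Ro
def K(c): return 192/np.tan(np.radians(c["vertical_fov"]/2))
def proj(c,X):
    p=np.atleast_2d(X)@np.array(c["R"]).T+c["t"]; f=K(c)
    return np.c_[c["cx"]+f*p[:,0]/p[:,2], c["cy"]+f*p[:,1]/p[:,2]]
def ray(c,uv,z):
    R=np.array(c["R"]); o=-R.T@c["t"]; d=R.T@np.array([(uv[0]-c["cx"])/K(c),(uv[1]-c["cy"])/K(c),1])
    return o+d*(z-o[2])/d[2]
def tw(p,X):  # tray->world, p=(x,y,yaw of tray x axis)
    X=np.atleast_2d(X); c,s=np.cos(p[2]),np.sin(p[2])
    return np.c_[p[0]+c*X[:,0]-s*X[:,1], p[1]+s*X[:,0]+c*X[:,1], X[:,2]]
def wt(p,W):
    d=np.asarray(W)[:2]-p[:2]; c,s=np.cos(p[2]),np.sin(p[2]); return np.array([c*d[0]+s*d[1],-s*d[0]+c*d[1]])
E
python3 - <<'E'
from h import *; from cell import bot
c=bot.calibration("top"); print("cam",-np.array(c["R"]).T@c["t"])
cr=np.array([[587,60],[591,246],[373,62],[376,241],[39,54],[40,262]],float); px=(cr+.5)/4-.5+[195,150]
X=np.array([[-160,-75,6],[-160,65,6],[0,-66,36],[0,60,36],[240,-77,37],[240,69,37]])/1e3
r=least_squares(lambda p:(proj(c,tw(p,X))-px).ravel(),[.55,-.1,1.57],loss="soft_l1",f_scale=.5)
p=r.x; print("tray",p); print((proj(c,tw(p,X))-px).round(2))
t=(np.array([498,197])+.5)/4-.5+[195,150]
W=ray(c,t,.034); print("tin",W,wt(p,W))
cs=bot.calibration("scene"); im=cv2.imread("pics/scene0.png")
a=np.linspace(0,6.28,60)
th=W[:2]; rim=np.c_[th[0]+.024*np.cos(a),th[1]+.024*np.sin(a),.034+0*a]
X2=tw(p,np.array([[-160,-75,6],[-160,65,6],[240,65,37],[240,-73,37],[0,-73,37],[0,-66,36],[0,60,36],[0,65,6]])/1e3)
big=cv2.resize(im[150:260,130:350],None,fx=3.6,fy=3.6,interpolation=cv2.INTER_CUBIC)
for P in (rim,X2):
    q=((proj(cs,P)-[130,150]+.5)*3.6-.5); cv2.polylines(big,[q.astype(int)],False,(0,255,255),1)
cv2.imwrite("pics/chk.png",cv2.convertScaleAbs(big,alpha=1.8,beta=10))
E
```

```text
cam [0.4005993  0.07499717 1.22922454]
tray [ 0.56116695 -0.01883027  1.60526757]
[[-0.09 -0.59]
 [ 0.82  0.37]
 [-0.11  0.85]
 [ 0.22 -0.15]
 [-0.14  0.28]
 [-0.37 -1.05]]
tin [ 0.53407094 -0.10690781  0.034     ] [-0.08709136  0.03011545]
```

View pics/chk.png

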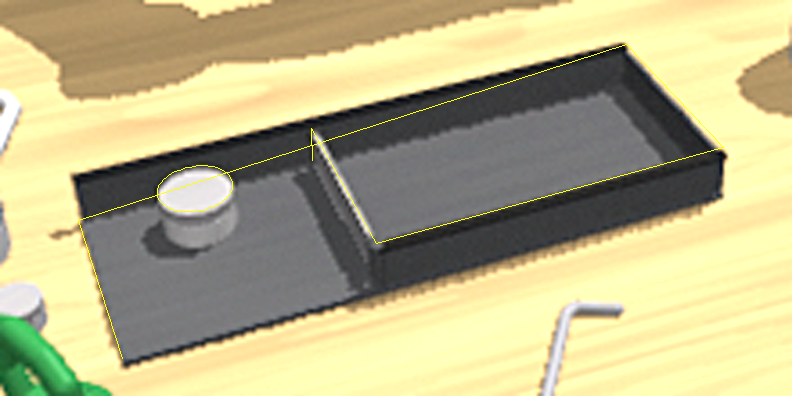

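The overlay in the scene view matches, with the tin at tray (-87, +30) mm, 11 mm off the wall, with the right diameter. Plan: rotate the gripper so finger A leads by the hinge and finger B follows behind the tin. I'll simulate the path geometry and compute waypoints.

```bash
cat >> h.py <<'E'
P=np.array([0.56117,-0.01883,1.60527])
H=np.array([0,-66.])
def corners(c,phi):
    u=np.array([np.cos(phi),np.sin(phi)]); v=np.array([-u[1],u[0]])
    return [c+9*i*u+9*j*v for i in(-1,1) for j in(-1,1)]
def theta(c,phi):  # least flap angle clearing finger at c
    best=0
    for q in corners(c,phi):
        d=q-H; r=np.hypot(*d)
        if r<126: best=max(best,np.arctan2(d[0],d[1])+np.arcsin(min(1,1.5/r)))
    return best
def fingers(bx,by,al,s):
    a=np.radians(al); B=np.array([bx,by]); A=B+s*np.array([np.cos(a),-np.sin(a)]); return A,B,-a
def gap(t,th):
    e=np.array([np.sin(th),np.cos(th)]); k=np.clip((t-H)@e,0,126); return np.hypot(*(t-H-k*e))-24-1.5
E
python3 - <<'E'
from h import *; from cell import bot
c=bot.calibration("top")
for n,uv,z in [("kb",(359,131),.05),("mug",(141,202),.06)]: print(n,wt(P,ray(c,uv,z))*1e3)
# push sim; tin: quasi-static, kept outside finger B
t=np.array([-87.,30]); s=89.5
def push(t,B,phi):
    for _ in range(20):
        u=np.array([np.cos(phi),np.sin(phi)]);v=np.array([-u[1],u[0]])
        d=t-B; n=B+np.clip(d@u,-9,9)*u+np.clip(d@v,-9,9)*v
        g=t-n; r=np.hypot(*g)
        if r<24: t=n+g/r*24
        t[1]=min(t[1],41)
    return t
way=[(-130,27,45),(-60,30,45),(-20,33,45),(20,36,55),(60,36,66),(88,36,72)]
for a,b in zip(way,way[1:]):
    for k in np.linspace(0,1,41)[1:]:
        w=np.array(a)*(1-k)+np.array(b)*k
        A,B,phi=fingers(*w,s); t=push(t,B,phi); th=theta(A,phi)
        if round(k*40)%8==0:
            m=(A+B)/2; W=tw(P,[[m[0]/1e3,m[1]/1e3,0]])[0]
            print(w.round(0),"A",A.round(0),"tin",t.round(0),"th %.2f gap %.0f"%(th,gap(t,th)),"mid",m.round(1),"W",(W[:2]*1e3).round(1))
E
```

```text
kb [-205.1071631  -161.91915575]
mug [414.1456424  34.3947107]
[-116.   28.   45.] A [-53. -36.] tin [-80.  31.] th 0.00 gap 54 mid [-84.4  -4. ] W [ 568.1 -103. ]
[-102.   28.   45.] A [-39. -35.] tin [-66.  34.] th 0.00 gap 40 mid [-70.4  -3.4] W [567. -89.]
[-88.  29.  45.] A [-25. -34.] tin [-53.  37.] th 0.00 gap 27 mid [-56.4  -2.8] W [566.  -75.1]
[-74.  29.  45.] A [-11. -34.] tin [-40.  41.] th 0.11 gap 26 mid [-42.4  -2.2] W [564.9 -61.1]
[-60.  30.  45.] A [  3. -33.] tin [-26.  41.] th 0.50 gap 48 mid [-28.4  -1.6] W [563.8 -47.1]
[-52.  31.  45.] A [ 11. -33.] tin [-18.  41.] th 0.66 gap 54 mid [-20.4  -1. ] W [562.9 -39.1]
[-44.  31.  45.] A [ 19. -32.] tin [-9. 41.] th 0.79 gap 57 mid [-12.4  -0.4] W [562.  -31.2]
[-36.  32.  45.] A [ 27. -31.] tin [-1. 41.] th 0.94 gap 62 mid [-4.4  0.2] W [561.2 -23.2]
[-28.  32.  45.] A [ 35. -31.] tin [ 7. 41.] th 1.04 gap 63 mid [3.6 0.8] W [560.3 -15.2]
[-20.  33.  45.] A [ 43. -30.] tin [15. 41.] th 1.11 gap 64 mid [11.6  1.4] W [559.4  -7.2]
[-12.  34.  47.] A [ 49. -32.] tin [23. 41.] th 1.18 gap 65 mid [18.5  0.9] W [ 5.597e+
[... 570 characters left out ...]
 -43.] tin [79. 41.] th 1.46 gap 72 mid [65.3 -3.4] W [562.3  46.5]
[52. 36. 64.] A [ 92. -44.] tin [86. 41.] th 1.48 gap 73 mid [71.8 -4.2] W [562.8  53. ]
[60. 36. 66.] A [ 96. -46.] tin [94. 41.] th 1.50 gap 74 mid [78.2 -4.9] W [563.4  59.5]
[66. 36. 67.] A [100. -47.] tin [99. 41.] th 1.51 gap 75 mid [82.9 -5.3] W [563.6  64.2]
[71. 36. 68.] A [104. -47.] tin [105.  41.] th 1.51 gap 75 mid [87.7 -5.6] W [563.8  69. ]
[77. 36. 70.] A [108. -48.] tin [110.  41.] th 1.52 gap 76 mid [92.4 -5.9] W [563.9  73.7]
[82. 36. 71.] A [112. -49.] tin [116.  41.] th 1.53 gap 76 mid [97.1 -6.3] W [564.1  78.4]
[88. 36. 72.] A [116. -49.] tin [121.  41.] th 1.53 gap 77 mid [101.8  -6.6] W [564.2  83.2]
```

Call:
servo_tool(increments=[[[0,0,0],[0,0,6.3],72],[[0,0,0],[0,0,6.3],72],[[0,0,0],[0,0,6.3],72],[[0,0,0],[0,0,6.3],72],[[-15,-5,0],[0,0,0],72],[[-25,-8.7,0],[0,0,0],72],[[-25,-8.7,0],[0,0,0],72],[[-25,-8.7,0],[0,0,0],72],[[-25,-8.7,0],[0,0,0],72],[[-25,-8.7,0],[0,0,0],72]], squeeze=50)

```text
time_s: 0.93
ee_pos: [0.2607, 0.4627, 0.2384]
eef_rot: [1.151, 2.923, -0.001]
ft_force: [1.1, 1.2, 1.1]
gripper_width: 0.072
grip_force: 0.0
```

Call:
servo_tool(increments=[[[-25,-8.7,0],[0,0,0],72],[[-25,-8.7,0],[0,0,0],72],[[-25,-8.7,0],[0,0,0],72],[[-25,-8.7,0],[0,0,0],72],[[-25,-8.7,0],[0,0,0],72],[[-25,-8.7,0],[0,0,0],72],[[-25,-8.7,0],[0,0,0],72],[[-25,-8.7,0],[0,0,0],72],[[-25,-8.7,0],[0,0,0],72],[[-25,-8.7,0],[0,0,0],72]])

```text
time_s: 1.77
ee_pos: [0.3841, 0.2286, 0.2385]
eef_rot: [-1.151, -2.923, 0.001]
ft_force: [1.0, 0.6, 0.6]
gripper_width: 0.0716
grip_force: 0.0
```

Call:
servo_tool(increments=[[[-25,-8.7,0],[0,0,0],72],[[-25,-8.7,0],[0,0,0],72],[[-25,-8.7,0],[0,0,0],72],[[-25,-8.7,0],[0,0,0],72],[[-25,-8.7,0],[0,0,0],72],[[-25,-8.7,0],[0,0,0],72],[[-25,-8.7,0],[0,0,0],72],[[-25,-8.7,0],[0,0,0],72],[[-25,-8.7,0],[0,0,0],72],[[0,0,0],[0,0,0],72]])

```text
time_s: 2.6
ee_pos: [0.497, 0.0133, 0.2384]
eef_rot: [1.163, 2.916, -0.004]
ft_force: [0.3, -0.6, 0.5]
gripper_width: 0.0719
grip_force: 0.0
```

Call:
servo_tool(increments=[[[-23.6,-7.7,0],[0,0,0],72],[[-23.6,-7.7,0],[0,0,0],72],[[-23.6,-7.7,0],[0,0,0],72],[[-23.6,-7.7,0],[0,0,0],72],[[-23.6,-7.7,20],[0,0,0],72],[[-23.6,-7.7,30],[0,0,0],72],[[-3,-3,30],[0,0,0],72],[[0,0,30],[0,0,0],72],[[0,0,20],[0,0,0],72],[[0,0,0],[0,0,0],72]])

```text
time_s: 3.43
ee_pos: [0.5639, -0.1144, 0.1045]
eef_rot: [-1.148, -2.915, 0.003]
ft_force: [-0.1, 0.4, 0.1]
gripper_width: 0.0723
grip_force: 0.0
```

```bash
cat > st.py <<'E'
from h import *; from cell import bot
s=bot.get_state(); R=Ro.from_rotvec(s["eef_rot"]).as_matrix(); y=R[:2,1]
g=lambda W:wt(P,W)*1e3
A=s["ee_pos"][:2]+y*(s["gripper_width"]/2+.00875); B=s["ee_pos"][:2]-y*(s["gripper_width"]/2+.00875)
print("t",s["time_s"],"A",g(A).round(1),"B",g(B).round(1),"mid",g(s["ee_pos"]).round(1),"z",s["ee_pos"][2].round(4),"tool y deg",np.degrees(np.arctan2(y[1],y[0])).round(2),"tilt",R[:,2].round(4),"f",np.round(s["ft_force"],1))
E
python3 - <<'E'
import st
from st import *
im=bot.read_camera("top"); cv2.imwrite("pics/t1.png",cv2.convertScaleAbs(cv2.resize(im[130:230,190:400,::-1],None,fx=3.8,fy=3.8,interpolation=cv2.INTER_CUBIC),alpha=1.8,beta=10))
E
```

```text
t 3.4333 A [-63.8 -31.2] B [-127.3   32.2] mid [-95.6   0.5] z 0.1045 tool y deg 47.02 tilt [-0.0086  0.0016 -1.    ] f [-0.1  0.4  0.1]
```

View pics/t1.png

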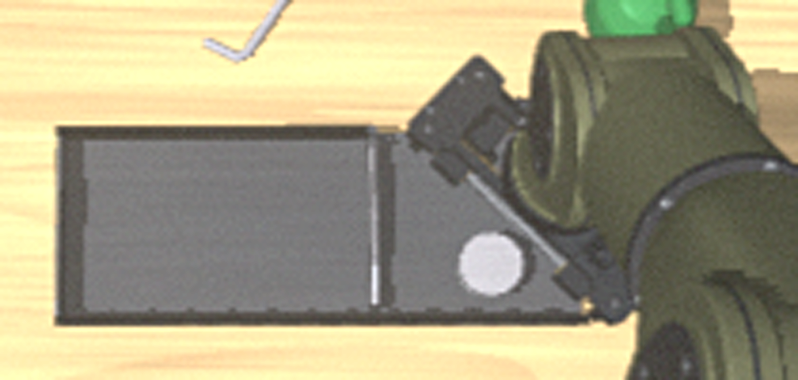

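The tin is unmoved at crop (490,264) and the fingers straddle diagonally behind it. An arm link sits next to the kettlebell in plan, so I'll check its height in the scene view.

```bash
python3 - <<'E'
from cell import bot; import cv2
im=bot.read_camera("scene"); cv2.imwrite("pics/s1.png",cv2.convertScaleAbs(cv2.resize(im[60:310,50:350,::-1],None,fx=2.4,fy=2.4),alpha=1.5,beta=10))
E
```

```text
(no output)
```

View pics/s1.png

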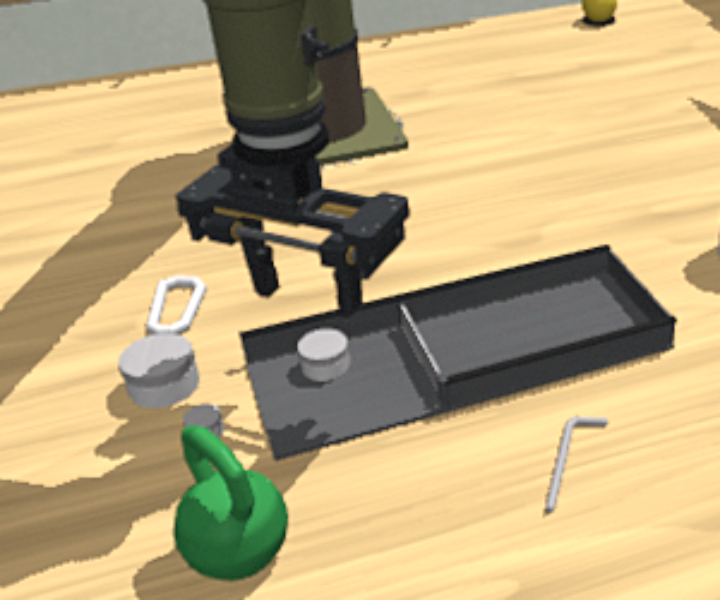

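The arm is well above the kettlebell. I'll adjust and descend to z ≈ 15 mm.

Call:
servo_tool(increments=[[[-8.5,-1.5,0],[0,0,0],72],[[0,0,0],[0,0,0],72],[[0,0,20],[0,0,0],72],[[0,0,20],[0,0,0],72],[[0,0,20],[0,0,0],72],[[0,0,15],[0,0,0],72],[[0,0,10],[0,0,0],72],[[0,0,4],[0,0,0],72],[[0,0,0],[0,0,0],72],[[0,0,0],[0,0,0],72]])

```text
time_s: 4.37
ee_pos: [0.5732, -0.1224, 0.0206]
eef_rot: [1.151, 2.921, 0.001]
ft_force: [0.7, -0.3, -0.1]
gripper_width: 0.0721
grip_force: 0.0
```

```bash
python3 st.py
```

```text
t 4.3667 A [-72.3 -40.1] B [-135.7   23.2] mid [-104.    -8.4] z 0.0206 tool y deg 46.98 tilt [ 1.6e-03 -2.0e-04 -1.0e+00] f [ 0.7 -0.3 -0.1]
```

Call:
servo_tool(increments=[[[3,-3,3],[0,0,0],72],[[0,0,3],[0,0,0],72],[[4.2,4.2,0],[0,0,0],72],[[4.2,4.2,0],[0,0,0],72],[[4.2,4.2,0],[0,0,0],72],[[4.2,4.2,0],[0,0,0],72],[[4.2,4.2,0],[0,0,0],72],[[4.2,4.2,0],[0,0,0],72],[[4.2,4.2,0],[0,0,0],72],[[0,0,0],[0,0,0],72]])

```text
time_s: 5.2
ee_pos: [0.5668, -0.0785, 0.0137]
eef_rot: [-1.148, -2.924, -0.002]
ft_force: [-0.2, 0.6, -0.3]
gripper_width: 0.072
grip_force: 0.0
```

```bash
python3 st.py; python3 - <<'E'
from cell import bot; import cv2
im=bot.read_camera("scene"); cv2.imwrite("pics/s2.png",cv2.convertScaleAbs(cv2.resize(im[120:270,120:345,::-1],None,fx=3.5,fy=3.5,interpolation=cv2.INTER_CUBIC),alpha=1.6,beta=10))
E
```

```text
t 5.2 A [-28.1 -35.1] B [-91.5  28. ] mid [-59.8  -3.6] z 0.0137 tool y deg 47.13 tilt [ 0.      0.0015 -1.    ] f [-0.2  0.6 -0.3]
```

View pics/s2.png

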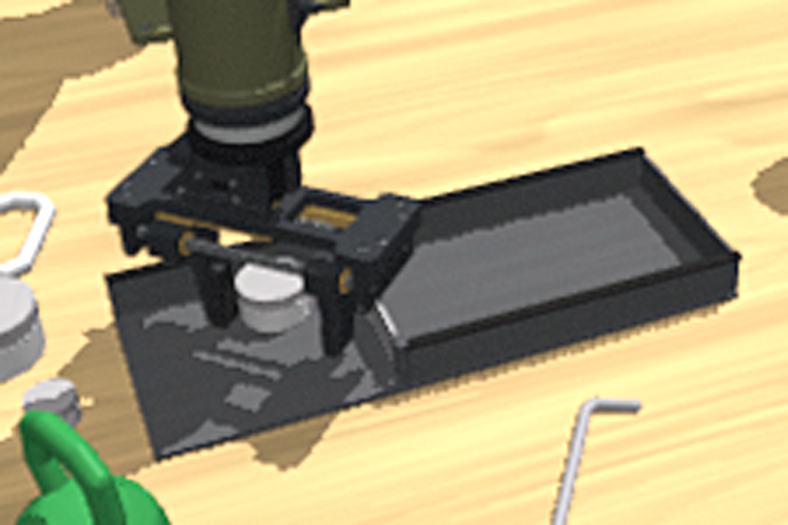

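The tin sits ahead of finger B near the guide wall, finger A is about to reach the flap, and nothing else is touched. I'll carry on opening the flap.

Call:
servo_tool(increments=[[[3.4,3.4,0],[0,0,0],72],[[3.4,3.4,0],[0,0,0],72],[[3.4,3.4,0],[0,0,0],72],[[3.4,3.4,0],[0,0,0],72],[[3.4,3.4,0],[0,0,0],72],[[3.4,3.4,0],[0,0,0],72],[[3.4,3.4,0],[0,0,0],72],[[3.4,3.4,0],[0,0,0],72],[[0,0,0],[0,0,0],72],[[0,0,0],[0,0,0],72]])

```text
time_s: 6.08
ee_pos: [0.5666, -0.0465, 0.0141]
eef_rot: [1.157, 2.916, -0.006]
ft_force: [1.5, -8.1, 1.4]
gripper_width: 0.0721
grip_force: 3.5
```

```bash
python3 st.py; python3 - <<'E'
from cell import bot; import cv2
im=bot.read_camera("scene"); cv2.imwrite("pics/s3.png",cv2.convertScaleAbs(cv2.resize(im[120:270,120:345,::-1],None,fx=3.5,fy=3.5,interpolation=cv2.INTER_CUBIC),alpha=1.6,beta=10))
E
```

```text
t 6.0833 A [  3.6 -36.2] B [-59.4  27.4] mid [-27.9  -4.4] z 0.0141 tool y deg 46.73 tilt [ 0.0023 -0.0051 -1.    ] f [ 1.5 -8.1  1.4]
```

View pics/s3.png

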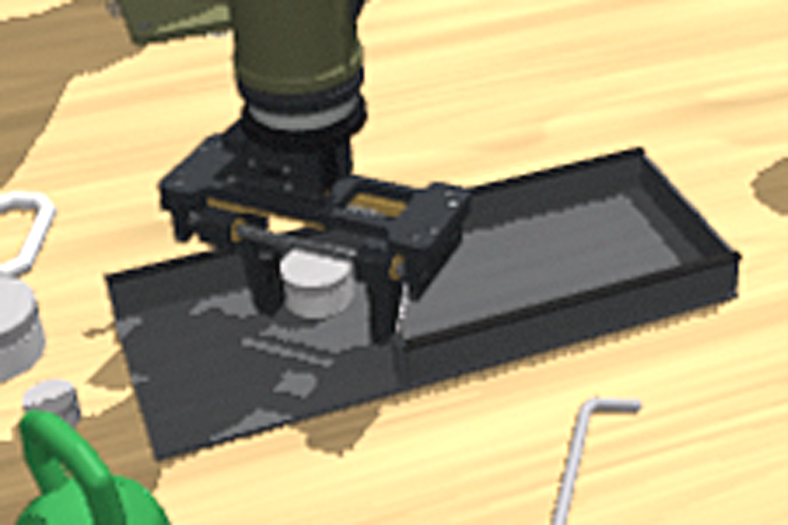

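The flap is swinging in (about 8 N on finger A) and the tin is still outside at about x = -27. I'll keep pushing.

Call:
servo_tool(increments=[[[3.3,2.5,0],[0,0,0],72],[[3.3,2.5,0],[0,0,0],72],[[3.3,2.5,0],[0,0,0],72],[[3.3,2.5,0],[0,0,0],72],[[3.3,2.5,0],[0,0,0],72],[[3.3,2.5,0],[0,0,0],72],[[3.3,2.5,0],[0,0,0],72],[[3.3,2.5,0],[0,0,0],72],[[3.3,2.5,0],[0,0,0],72],[[3.3,2.5,0],[0,0,0],72]])

```text
time_s: 6.97
ee_pos: [0.5559, -0.0063, 0.0134]
eef_rot: [-1.158, -2.918, 0.012]
ft_force: [-2.1, -8.1, 0.4]
gripper_width: 0.0719
grip_force: 3.5
```

```bash
python3 st.py
```

```text
t 6.9667 A [ 44.1 -26.9] B [-18.8  36.6] mid [12.7  4.9] z 0.0134 tool y deg 46.69 tilt [-0.005  -0.0061 -1.    ] f [-2.1 -8.1  0.4]
```

Call:
servo_tool(increments=[[[2.3,2.6,0],[0,0,1],72],[[2.3,2.6,0],[0,0,1],72],[[2.3,2.6,0],[0,0,1],72],[[2.3,2.6,0],[0,0,1],72],[[2.3,2.6,0],[0,0,1],72],[[2.3,2.6,0],[0,0,1],72],[[2.3,2.6,0],[0,0,1],72],[[2.3,2.6,0],[0,0,1],72],[[2.3,2.6,0],[0,0,1],72],[[2.3,2.6,0],[0,0,1],72]])

```text
time_s: 7.8
ee_pos: [0.5588, 0.0303, 0.0132]
eef_rot: [-1.405, -2.805, 0.01]
ft_force: [-4.1, -6.0, 0.5]
gripper_width: 0.0719
grip_force: 2.6
```

```bash
python3 st.py
```

```text
t 7.8 A [ 74.7 -36.1] B [23.6 37.3] mid [49.1  0.6] z 0.0132 tool y deg 36.79 tilt [-0.0063 -0.0038 -1.    ] f [-4.1 -6.   0.5]
```

Call:
servo_tool(increments=[[[3,2,0],[0,0,1],71.5],[[3,2,0],[0,0,1],71],[[3,2,0],[0,0,1],70.5],[[3,2,0],[0,0,1],70],[[3,2,0],[0,0,1],69.5],[[3,2,0],[0,0,1],69],[[3,2,0],[0,0,1],68.5],[[3,2,0],[0,0,1],68],[[3,2,0],[0,0,1],68],[[3,2,0],[0,0,1],68]])

```text
time_s: 8.63
ee_pos: [0.5614, 0.0685, 0.0134]
eef_rot: [-1.644, -2.675, 0.003]
ft_force: [-2.7, -2.8, 0.2]
gripper_width: 0.0681
grip_force: 1.9
```

```bash
python3 st.py
```

```text
t 8.6333 A [105.3 -42.1] B [69.3 35.5] mid [87.3 -3.3] z 0.0134 tool y deg 26.88 tilt [-2.5e-03 -9.0e-04 -1.0e+00] f [-2.7 -2.8  0.2]
```

Call:
servo_tool(increments=[[[2.7,1.3,0],[0,0,1.3],68],[[2.7,1.3,0],[0,0,1.3],68],[[2.7,1.3,0],[0,0,1.3],68],[[2.7,1.3,0],[0,0,1.3],68],[[2.7,1.3,0],[0,0,1.3],68],[[2.7,1.3,0],[0,0,1.3],68],[[0,0,0],[0,0,0],68],[[0,0,0],[0,0,0],68],[[0,0,0],[0,0,0],68]])

```text
time_s: 9.38
ee_pos: [0.5632, 0.0879, 0.0137]
eef_rot: [-1.818, -2.561, -0.002]
ft_force: [-3.2, -0.1, 0.9]
gripper_width: 0.0683
grip_force: 1.6
```

```bash
python3 st.py; python3 - <<'E'
from cell import bot; import cv2
im=bot.read_camera("scene"); cv2.imwrite("pics/s4.png",cv2.convertScaleAbs(cv2.resize(im[120:270,120:345,::-1],None,fx=3.5,fy=3.5,interpolation=cv2.INTER_CUBIC),alpha=1.6,beta=10))
E
```

```text
t 9.3833 A [119.4 -46.7] B [93.9 35.2] mid [106.6  -5.7] z 0.0137 tool y deg 19.27 tilt [-0.      0.0013 -1.    ] f [-3.2 -0.1  0.9]
```

View pics/s4.png

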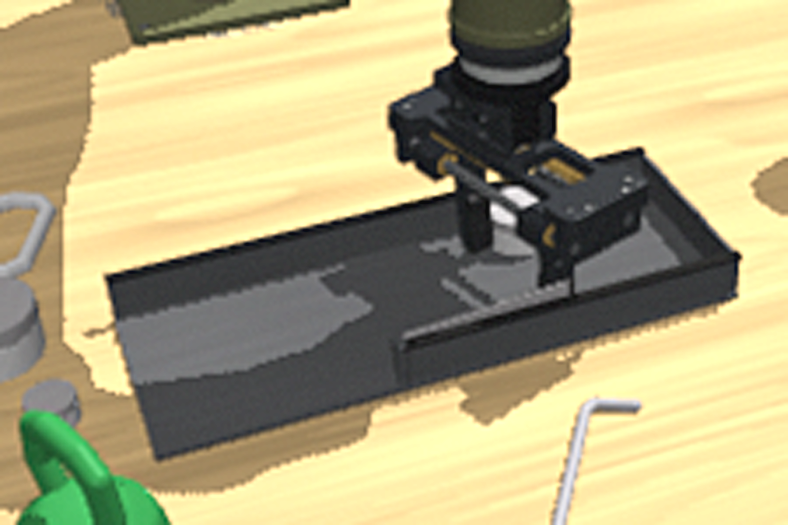

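The tin is past the arc of the flap at x ≈ 125, and the flap is held open along the side wall. I'll back off a little and lift straight up.

Call:
servo_tool(increments=[[[-3.8,-1.2,0],[0,0,0],68],[[0,0,-5],[0,0,0],68],[[0,0,-20],[0,0,0],68],[[0,0,-25],[0,0,0],68],[[0,0,-30],[0,0,0],68],[[0,0,-30],[0,0,0],68],[[0,0,-30],[0,0,0],68],[[0,0,-30],[0,0,0],68],[[0,0,0],[0,0,0],68],[[0,0,0],[0,0,0],68]])

```text
time_s: 10.27
ee_pos: [0.5663, 0.0828, 0.1863]
eef_rot: [1.818, 2.555, 0.009]
ft_force: [-1.0, -0.1, -0.7]
gripper_width: 0.0682
grip_force: 0.0
```

Call:
servo_tool(increments=[[[30,5,0],[0,0,0],68],[[30,5,0],[0,0,0],68],[[30,5,0],[0,0,0],68],[[30,5,0],[0,0,0],68],[[30,5,0],[0,0,0],68],[[30,5,0],[0,0,0],68],[[0,0,0],[0,0,0],68],[[0,0,0],[0,0,0],68],[[0,0,0],[0,0,0],68],[[0,0,0],[0,0,0],68]])

```text
time_s: 11.1
ee_pos: [0.5331, 0.2606, 0.1832]
eef_rot: [1.823, 2.558, -0.002]
ft_force: [-0.6, -0.6, -0.2]
gripper_width: 0.068
grip_force: 0.0
```

```bash
python3 st.py; python3 - <<'E'
from cell import bot; import cv2
im=bot.read_camera("scene"); cv2.imwrite("pics/s5.png",cv2.convertScaleAbs(cv2.resize(im[100:310,80:430,::-1],None,fx=2.2,fy=2.2,interpolation=cv2.INTER_CUBIC),alpha=1.6,beta=10))
E
```

```text
t 11.1 A [292.8 -22.4] B [267.7  59.3] mid [280.3  18.4] z 0.1832 tool y deg 19.05 tilt [-1.0e-04 -1.6e-03 -1.0e+00] f [-0.6 -0.6 -0.2]
```

View pics/s5.png

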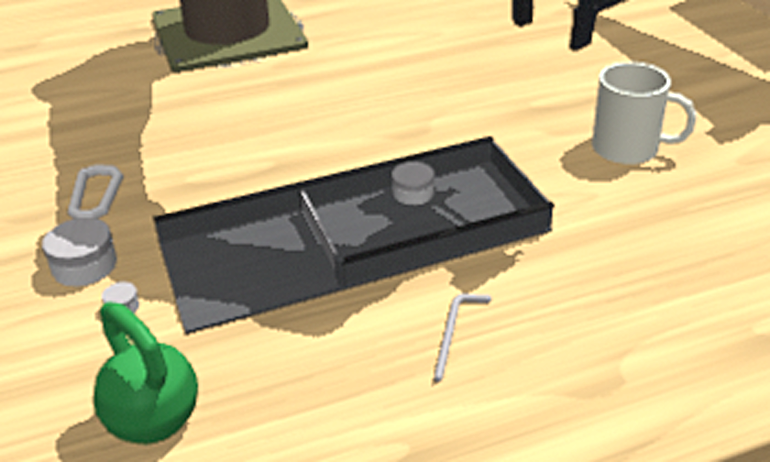

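The tin stands in the tray at crop (413,182), the flap is shut from (303,195) to (342,255), and the bystanders haven't moved. Handing in.

```bash
python3 -c "
from cell import bot
print(bot.close_job())"
```

```text
the job is handed in; nothing more can be done
None
```

The tin stands upright inside the tray with the flap shut behind it, and the bystanders look unmoved in the last picture; I handed the job in at about 11 s of the 48 s allowed, and no verdict came back.

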